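# Fetch the long sharpening stone from the carver's box

### The arm

A 6-joint arm with a two-finger parallel gripper is mounted at the origin on the work surface. World frame = base frame: x ahead of the robot, y to its left, z up, the work surface at z = 0. Lengths are in m, angles in degrees, forces in N, time in s.
With the tool pointing down it reaches from about 0.25 to 0.725 m from the base axis. Payload 9.7 kg.
Tool frame: the origin (TCP) lies at the very end of the fingers, on their centre line; the grasp point (between the pads) lies 19 mm behind it; y points along the fingers, x is the direction in which the jaws open and shut, and the axes are right-handed (so a half turn about y gives the same grasp; the last joint's range is limited). The gripper opens to 85 mm and grips with 20 to 120 N. Pads are 22 mm wide; open, the fingers measure 114 mm over their backs; the gripper's body (76 mm by 85 mm) begins 54 mm behind the grasp point. The pads swing forward as they close: fully open they stand 13 mm farther back than shut.
Start: joints at [-72.25, 4.979, 10.078, 95.1, 0, 90], TCP at [0.168, -0.524, 0.231] pointing down, gripper open.
Joint ranges: [-179.16, 179.16], [-48.56, 103.87], [-65.8, 70.77], [-126.05, 130.52], [-82.76, 87.17], [-180, 180]. Speed limits (degrees/s): [127.2, 127.2, 147.25, 180, 180, 180].

### API

Orientations are given as [roll, pitch, yaw] about the fixed x, y, z axes, in that order (R = Rz(yaw) Ry(pitch) Rx(roll)).
In Python, from workcell import bot gives the robot as it stands.
- The arm moves only by the shell command python3 -m jog 'ROWS' [FORCE]. ROWS is JSON, a list of rows, each an object with "rotation": the turn, a rotation vector about the world's x, y, z in degrees, a list of three; "travel": the shift along the world's x, y, z in mm, a list of three; "jaw": the gripper command: -1 is shut, 1 is fully open, values between are in proportion. In form: [{"rotation": [rx, ry, rz], "travel": [x, y, z], "jaw": jaw}, ...]. A call has 1 to 8 rows; each row shifts and turns the commanded pose from where the row before left it; what a row does not reach is not made up. A row lasts 1/8 s, in which the tool goes at most 62.5 mm and 10.7 degrees, less where a joint would pass 70% of its speed; a pose out of reach is approached as far as the arm can. A call with a gripper value outside its range is refused whole. The fingers move at their own pace and stop on an object; FORCE is the grip in N (left out, the last holds). Time passes only in rows, so rows that do not move let the fingers close. It gives the time, the measured TCP pose, the force and the opening at its end, in the units of the state.
- bot.get_obs(): the state, without advancing time (a new reading comes with each control period).
- bot.camera(name): name is "scene" or "top"; returns the picture (400x640x3 uint8, red, green, blue); there is no depth.
- bot.camera_params(name): a dict with "K" (3x3 intrinsics, pixels), "view" (4x4, takes a point from world to camera coordinates). Camera axes: x right, y up, looking along -z (the intrinsics and any distortion apply to the point x, -y, -z); pixel columns grow to the right and rows downward; lengths in m; the calibration is good to about 2 mm. A picture is of the moment at which its call begins. camera_params takes no time and is no camera call.
- bot.job_done(): hands the job in, once; it reports no verdict.
Trained networks look in the newest picture that a camera, given by its name, has taken for a name from the list of things; names that differ only in an ending like _2 or _b are one class to them, and where a whole thing is asked for, a point or a joint stands for the part that bears it (a point fixed in the world has none). Each returns a list of dicts, best first, with "score" (0 to 1); they miss things now and then, are a little off and sometimes report something else, mostly with a low value. They report only what shows in the picture. A call takes as long as a camera call.
- bot.recognise(camera, thing): "xy" ([column, row] in pixels, amid what is visible of it).
- bot.trace(camera, thing): "mask" (400x640 bool, what is visible of it) and "xy" ([column, row] in pixels, amid what is visible of it).
The state is a dict: "time": time; "q": joint angles; "qd": joint speeds; "joint_efforts": joint torques, N m; "ee_pos": TCP position; "tcp_rot": TCP orientation; "wrist_force": force on the tool from outside, world axes, zero at the start; "torque": the same for the moment, N m; "opening": finger opening in m.
Only numpy, scipy, OpenCV 4.12 (cv2) and the standard library are available. Lean on these libraries where they do the work, as an engineer would, in place of code of your own. Each camera call takes 0.05 s, during which the arm holds its last target.

### The job

Slide the lid of the wooden stone box fully open, take out the long sharpening stone (not the short one beside it) and set it down gently, lying flat, in the shallow plywood tray. Leave the box open.

Things in the scene. Friction and masses are not known exactly. Their poses are not given: they have to be found in the camera images.
- stone_box: Opaque wooden box, 130 (x) by 230 (y) by 62 (z) mm, fixed; origin at the centre of its underside. Floor 6 mm thick; inside 116 by 216 mm, mouth 108 mm wide in x. The lid slides to its +y. On its floor lie two grey stones of one section, 80 and 42 mm long, in either order, 40 mm to either side of the middle along y, length roughly along x. Hidden until the lid is open.
- box_lid: Flat wooden lid, 7 mm thick, with a round upright knob 26 mm across. Origin on the knob's axis at the lid's underside, 51 mm above the bench; the knob stands 7 to 40 mm above it. Slides only along the box's y (1.5 N friction, stays put, cannot lift off): origin at y = -40 mm in the box's frame when shut, +160 at the stop, fully open. Nothing on the bench is in its way.
- long_stone: The long sharpening stone: a plain grey bar 80 (x) by 24 (y) by 22 (z) mm, about 100 g, lying on the box's floor. Origin at the centre of its underside, x along its length, z up. Grip it across y: once the lid is fully open there are at least 25 mm free on either side for a finger.
- tray: Shallow empty plywood tray, 180 (x) by 140 (y) by 20 (z) mm, fixed to the bench; origin at the centre of its underside, z up. Floor 6 mm thick, inside 168 by 128 mm.

How it is judged:
By the outcome, as a careful person would: the job done as asked, in the order asked, and still so for the second after the job is handed in, with the robot touching nothing.
It also fails if it takes over 51 s, if anything falls off the work surface, if the arm or the gripper's body presses on something with over 40 N, if the wrist force passes 120 N, or if a joint passes its speed limit or range.

## Working session

There is one attempt and no reset: what is moved stays moved. The work goes in short steps, Python scripts to look and compute and a shell command to move; the robot and the scene stay as the last step left them, time stands still between calls to the robot, and variables do not carry over. Pictures are saved under pics/ and viewed, and the job is handed in when it is done.

```bash
mkdir -p pics; cat > h.py <<'E'
import numpy as np, cv2
from workcell import bot
def snap(c,f):
    im=bot.camera(c); cv2.imwrite('pics/'+f,im[:,:,::-1]); return im
def cam(c):
    p=bot.camera_params(c); return np.array(p['K']),np.array(p['view']),p
def proj(c,P):
    K,V,_=cam(c); q=V[:3,:3]@np.array(P)+V[:3,3]; q=q*[1,-1,-1]; u=K@q; return u[:2]/u[2]
def ray(c,uv,z):
    K,V,_=cam(c); d=np.linalg.inv(K)@np.array([uv[0],uv[1],1.]); d=d*[1,-1,-1]
    R=V[:3,:3]; o=-R.T@V[:3,3]; w=R.T@d; return o+w*(z-o[2])/w[2]
E
python3 - <<'E'
from h import *
np.set_printoptions(precision=3,suppress=True)
for c in ['scene','top']:
    snap(c,c+'0.png'); print(bot.camera_params(c))
    for t in ['stone_box','box_lid','tray']:
        r=bot.trace(c,t)
        for d in r[:2]: print(c,t,d['score'],d['xy'],cv2.minAreaRect(np.argwhere(d['mask'])[:,::-1].astype(np.float32)))
print(bot.get_obs())
E
```

```text
{'K': array([[425.191,   0.   , 320.448],
       [  0.   , 425.191, 192.044],
       [  0.   ,   0.   ,   1.   ]]), 'view': array([[-0.83 ,  0.557,  0.004,  0.404],
       [-0.338, -0.509,  0.792,  0.163],
       [ 0.443,  0.656,  0.611, -1.137],
       [ 0.   ,  0.   ,  0.   ,  1.   ]])}
scene stone_box 0.7 [276.7, 147.7] ((280.9533386230469, 148.72280883789062), (76.90787506103516, 75.68629455566406), 75.25643920898438)
scene box_lid 0.95 [277.2, 143.0] ((279.9213562011719, 140.67416381835938), (67.62786865234375, 44.30791473388672), 57.9946174621582)
scene tray 0.69 [405.3, 321.3] ((410.2015380859375, 319.0368347167969), (97.48756408691406, 121.93883514404297), 57.20046615600586)
{'K': array([[430.392,   0.   , 321.114],
       [  0.   , 430.392, 198.345],
       [  0.   ,   0.   ,   1.   ]]), 'view': array([[ 0.011, -0.999,  0.04 ,  0.02 ],
       [ 0.999,  0.013,  0.043, -0.539],
       [-0.044,  0.039,  0.998, -0.859],
       [ 0.   ,  0.   ,  0.   ,  1.   ]])}
top stone_box 0.87 [425.0, 221.8] ((423.22515869140625, 220.30662536621094), (124.33451080322266, 69.00880432128906), 10.68491268157959)
top box_lid 0.72 [419.8, 221.1] ((423.367919921875, 220.03773498535156), (112.04743194580078, 57.80516815185547), 10.61965560913086)
top tray 0.67 [158.6, 186.7] ((160.36032104492188, 187.63018798828125), (74.05406188964844, 91.73739624023438), 3.7517290115356445)
{'time': 0.4, 'q': array([-72.248,   4.983,  10.072,  95.097,  -0.001,  89.999]), 'qd': array([ 0.06 , -0.142, -0.019, -0.05 ,  0.067,  0.159]), 'joint_efforts': array([  0.001, -51.95 ,  46.438,   0.003,   0.   ,  -0.   ]), 'ee_pos': array([ 0.168, -0.524,  0.231]), 'tcp_rot': array([-90.001,   0.008, -72.247]), 'wrist_force': array([-0.264, -0.017, -0.022]), 'torque': array([-0.018, -0.033, -0.003]), 'opening': 0.0852597923259647}
```

View pics/top0.png

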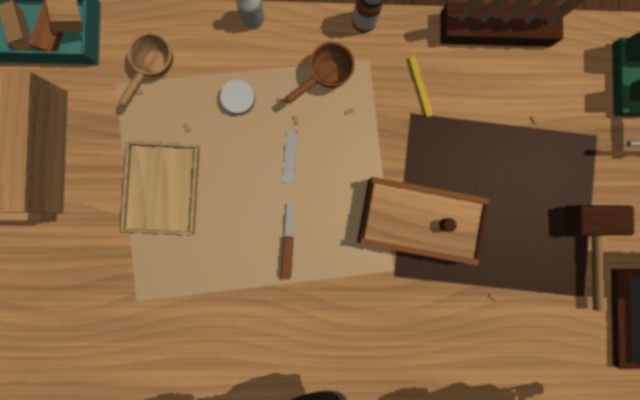

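View pics/scene0.png

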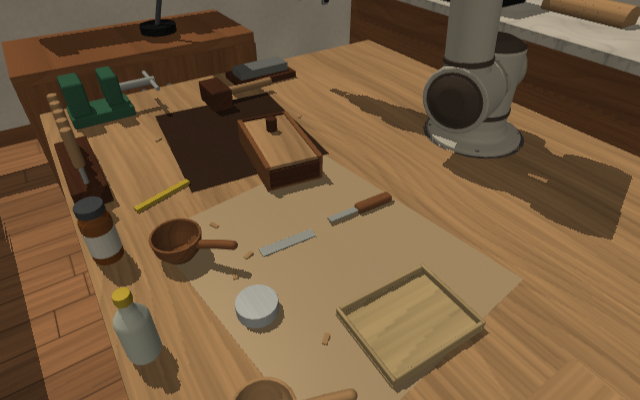

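The top view shows the box at about (424,221) with its knob at (448,225), so box +y points image-left. The tray is at (160,188). I'll fit the poses by silhouette in both cameras.

```bash
cat >> h.py <<'E'
def sil(c,pts):
    p=np.array([proj(c,q) for q in pts]); h=cv2.convexHull((p*16).astype(np.int32).astype(np.float32)).astype(np.int32)
    m=np.zeros((400,640),np.uint8); cv2.fillConvexPoly(m,h,1,shift=4); return m>0
def boxpts(x,y,a,sx,sy,z0,z1):
    c,s=np.cos(a),np.sin(a)
    return [(x+c*u-s*v,y+s*u+c*v,z) for u in(-sx/2,sx/2) for v in(-sy/2,sy/2) for z in(z0,z1)]
def fit(masks,x0,sx,sy,z0,z1):
    from scipy.optimize import minimize
    def f(p):
        t=0
        for c,m in masks.items():
            s=sil(c,boxpts(p[0]/100,p[1]/100,p[2]/10,sx,sy,z0,z1)); t+=1-(s&m).sum()/(s|m).sum()
        return t
    best=None
    for k in range(3):
        x=x0 if best is None else best.x
        r=minimize(f,x,method='Nelder-Mead',options=dict(initial_simplex=np.array([x]+[np.array(x)+np.eye(3)[i] for i in range(3)]),maxiter=300))
        if best is None or r.fun<=best.fun: best=r
    p=best.x; return p[0]/100,p[1]/100,p[2]/10,best.fun
E
python3 - <<'E'
from h import *
np.set_printoptions(precision=4,suppress=True)
print('knob top z.091',ray('top',(448,225),.088), 'scene',ray('scene',(271.5,120),.091))
b=ray('top',(424,221),.062); t=ray('top',(160,188),.02); print(b,t)
M={}
for c in['top','scene']:
    bot.camera(c)
    for n in['stone_box','tray','box_lid']:
        r=bot.trace(c,n)
        if r: M[n,c]=r[0]['mask']
# union of box+lid
for cs in (['top'],['scene'],['top','scene']):
    r=fit({c:M['stone_box',c]|M['box_lid',c] for c in cs},[b[0]*100,b[1]*100,-1.8],.13,.23,0,.062)
    print(cs,'box',np.array(r),np.degrees(r[2]))
    r=fit({c:M['tray',c] for c in cs},[t[0]*100,t[1]*100,-.6],.14 if 0 else .18,.14,0,.02)
    print(cs,'tray',np.array(r),np.degrees(r[2]))
x,y,a,_=fit({c:M['stone_box',c]|M['box_lid',c] for c in ['top','scene']},[b[0]*100,b[1]*100,-1.8],.13,.23,0,.062)
print('knob pred', x+.04*np.sin(a), y-.04*np.cos(a))
for c in['top','scene']:
    im=bot.camera(c)[:,:,::-1].copy()
    for z in(.062,0):
        P=[proj(c,q) for q in boxpts(x,y,a,.13,.23,z,z)[::2]]; P=np.array(P)[[0,1,3,2]]
        cv2.polylines(im,[P.astype(np.int32)],1,(0,255,255),1)
    k=proj(c,(x+.04*np.sin(a), y-.04*np.cos(a),.091)); cv2.circle(im,tuple(int(v) for v in k),2,(0,255,0),-1)
    o={'top':(340,140),'scene':(200,80)}[c]
    cv2.imwrite(f'pics/f_{c}.png',cv2.resize(im[o[1]:o[1]+150,o[0]:o[0]+200],None,fx=4,fy=4))
E
```

```text
knob top z.091 [ 0.4885 -0.2068  0.088 ] scene [ 0.4929 -0.1961  0.091 ]
[ 0.4953 -0.1691  0.062 ] [0.5545 0.3454 0.02  ]
['top'] box [ 0.4967 -0.1716 -0.1709  0.0372] -9.790932758251158Traceback (most recent call last):
  File "<stdin>", line 15, in <module>
  File "h.py", line 28, in fit
    r=minimize(f,x,method='Nelder-Mead',options=dict(initial_simplex=np.array([x]+[np.array(x)+np.eye(3)[i] for i in range(3)]),maxiter=300))
    res = _minimize_neldermead(fun, x0, args, callback, bounds=bounds,
                               **options)
    fxcc = func(xcc)
    fx = function(np.copy(x), *(wrapper_args + args))
  File "h.py", line 23, in f
    s=sil(c,boxpts(p[0]/100,p[1]/100,p[2]/10,sx,sy,z0,z1)); t+=1-(s&m).sum()/(s|m).sum()
  File "h.py", line 13, in sil
    p=np.array([proj(c,q) for q in pts]); h=cv2.convexHull((p*16).astype(np.int32).astype(np.float32)).astype(np.int32)
                ~~~~^^^^^
  File "h.py", line 8, in proj
    K,V,_=cam(c); q=V[:3,:3]@np.array(P)+V[:3,3]; q=q*[1,-1,-1]; u=K@q; return u[:2]/u[2]
          ~~~^^^
  File "h.py", line 6, in cam
    p=bot.camera_params(c); return np.array(p['K']),np.array(p['view']),p
ValueError: time passes only in moves, steps and waits
```

```bash
python3 - <<'E'
s=open('h.py').read()
s=s.replace("    p=bot.camera_params(c); return np.array(p['K']),np.array(p['view']),p","    if c not in C:\n        f=c+'_cal.npz'\n        if not os.path.exists(f):\n            p=bot.camera_params(c); np.savez(f,K=p['K'],V=p['view'])\n        d=np.load(f); C[c]=(d['K'],d['V'],0)\n    return C[c]").replace("import numpy as np, cv2","import numpy as np, cv2, os\nC={}")
open('h.py','w').write(s)
E
cat > m.py <<'E'
from h import *
np.set_printoptions(precision=4,suppress=True)
print('knob top z.091',ray('top',(448,225),.088), 'scene',ray('scene',(271.5,120),.091))
b=ray('top',(424,221),.062); t=ray('top',(160,188),.02)
M={};I={}
for c in['top','scene']:
    I[c]=bot.camera(c)
    for n in['stone_box','tray','box_lid']:
        r=bot.trace(c,n)
        if r: M[n,c]=r[0]['mask']
for cs in (['top'],['scene'],['top','scene']):
    r=fit({c:M['tray',c] for c in cs},[t[0]*100,t[1]*100,-.6],.18,.14,0,.02)
    print(cs,'tray',np.array(r),np.degrees(r[2]))
    r=fit({c:M['stone_box',c]|M['box_lid',c] for c in cs},[b[0]*100,b[1]*100,-1.8],.13,.23,0,.062)
    print(cs,'box',np.array(r),np.degrees(r[2]))
x,y,a,_=r
print('knob pred', x+.04*np.sin(a), y-.04*np.cos(a))
for c in['top','scene']:
    im=I[c][:,:,::-1].copy()
    o={'top':(340,140),'scene':(200,80)}[c]
    im=cv2.resize(im[o[1]:o[1]+150,o[0]:o[0]+200],None,fx=4,fy=4)
    for z in(.062,0):
        P=[proj(c,q) for q in boxpts(x,y,a,.13,.23,z,z)[::2]]; P=(np.array(P)[[0,1,3,2]]-o+.5)*4
        cv2.polylines(im,[P.astype(np.int32)],1,(0,255,255),1)
    k=(proj(c,(x+.04*np.sin(a), y-.04*np.cos(a),.091))-o+.5)*4; cv2.circle(im,tuple(int(v) for v in k),3,(0,255,0),-1)
    cv2.imwrite(f'pics/f_{c}.png',im)
E
python3 m.py
```

```text
knob top z.091 [ 0.4885 -0.2068  0.088 ] scene [ 0.4929 -0.1961  0.091 ]
['top'] tray [ 0.5542  0.3478 -0.0376  0.0238] -2.1566440746848263
['top'] box [ 0.4955 -0.1715 -0.1686  0.0242] -9.65777383727474
['scene'] tray [ 0.5562  0.3491 -0.045   0.0276] -2.5766441920405603
['scene'] box [ 0.4961 -0.1676 -0.1991  0.0406] -11.40768089639002
['top', 'scene'] tray [ 0.5557  0.3483 -0.0426  0.06  ] -2.4432096954834175
['top', 'scene'] box [ 0.4955 -0.1705 -0.1787  0.0681] -10.238894810098746
knob pred 0.48842951334315454 -0.20987466337475186
```

View pics/f_top.png

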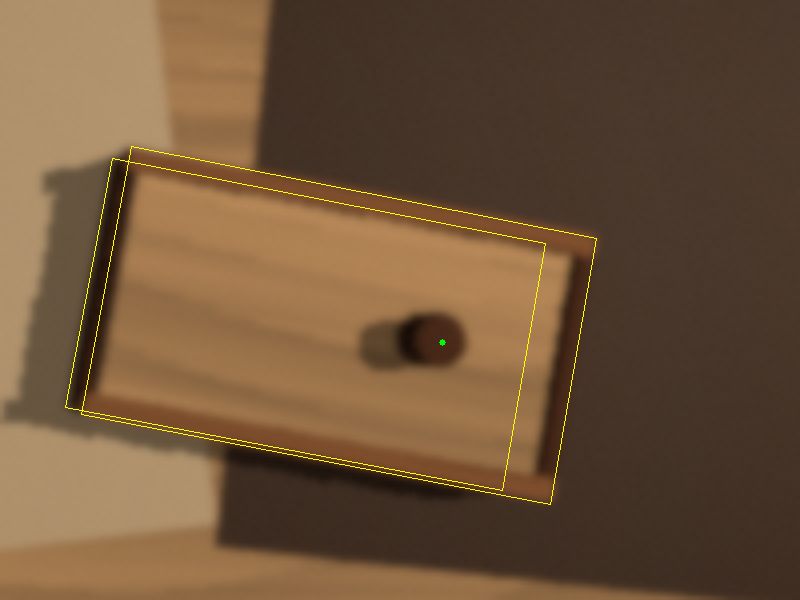

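View pics/f_scene.png

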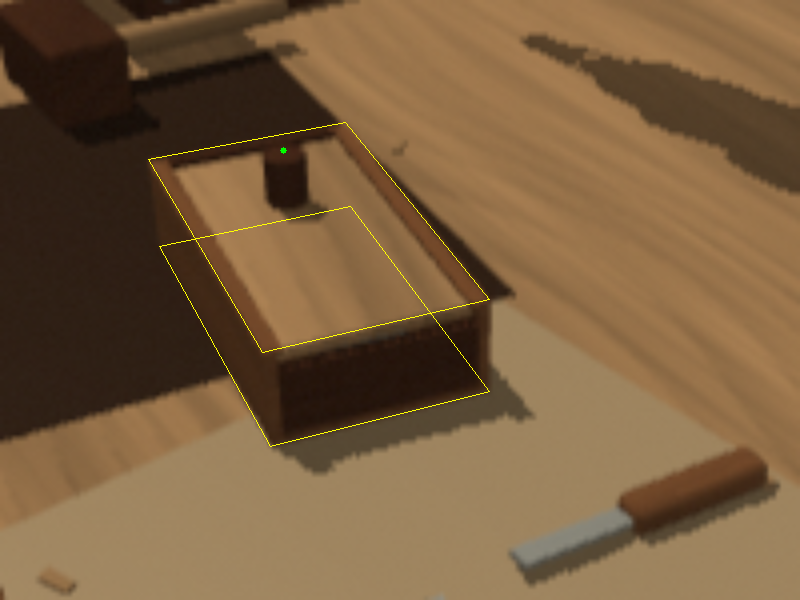

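```bash
python3 -m jog '[{"rotation":[0,0,-3.5],"travel":[30,30,-5],"jaw":1},{"rotation":[0,0,-3.5],"travel":[40,40,-8],"jaw":1},{"rotation":[0,0,-3.5],"travel":[40,40,-8],"jaw":0.5},{"rotation":[0,0,-3.5],"travel":[40,40,-8],"jaw":0.3},{"rotation":[0,0,-3.5],"travel":[40,40,-8],"jaw":0.3},{"rotation":[0,0,-3.5],"travel":[40,40,-8],"jaw":0.3},{"rotation":[0,0,-3.5],"travel":[40,40,-8],"jaw":0.3},{"rotation":[0,0,-3.5],"travel":[30,30,-8],"jaw":0.3}]' 20; python3 -c "
from h import *
print(bot.get_obs())"
```

```text
time: 2.2
ee_pos: [0.469, -0.222, 0.1701]
tcp_rot: [-90.0, -0.0, -100.3]
wrist_force: [0.3, -0.0, -0.1]
opening: 0.0555
{'time': 2.2, 'q': array([-2.53325855e+01, -1.33787661e-01, -1.98406921e+00,  8.81280808e+01,
        3.20894998e-03,  1.64966164e+02]), 'qd': array([35.40375521, 13.50433548,  6.14003677, -7.29126491, -0.14410703,
       63.12120063]), 'joint_efforts': array([ -3.54838304, -49.47381377,  46.08331919,   0.57600293,
         0.13553473,  -1.64591968]), 'ee_pos': array([ 0.46898763, -0.22199818,  0.17012911]), 'tcp_rot': array([-8.99782706e+01, -2.51346819e-03, -1.00298750e+02]), 'wrist_force': array([ 0.29038969, -0.0378511 , -0.10024232]), 'torque': array([-0.01261358,  0.00668566, -0.08995927]), 'opening': 0.05550587007246355}
```

Joint 6 would pass its limit as the lid slides, so I'll make a half turn to the equivalent grasp.

```bash
python3 -m jog '[{"rotation":[0,0,10.6],"travel":[5,3,0],"jaw":0.3},{"rotation":[0,0,10.6],"travel":[5,3,0],"jaw":0.3},{"rotation":[0,0,10.6],"travel":[5,3,0],"jaw":0.3},{"rotation":[0,0,10.6],"travel":[5,3,0],"jaw":0.3},{"rotation":[0,0,10.6],"travel":[0,3,0],"jaw":0.3},{"rotation":[0,0,10.6],"travel":[0,0,0],"jaw":0.3},{"rotation":[0,0,10.6],"travel":[0,0,0],"jaw":0.3},{"rotation":[0,0,10.6],"travel":[0,0,0],"jaw":0.3}]'; python3 -m jog '[{"rotation":[0,0,10.6],"travel":[0,0,-5],"jaw":0.3},{"rotation":[0,0,10.6],"travel":[0,0,-5],"jaw":0.3},{"rotation":[0,0,10.6],"travel":[0,0,-5],"jaw":0.3},{"rotation":[0,0,10.6],"travel":[0,0,-5],"jaw":0.3},{"rotation":[0,0,10.6],"travel":[0,0,-5],"jaw":0.3},{"rotation":[0,0,10.6],"travel":[0,0,-5],"jaw":0.3},{"rotation":[0,0,10.6],"travel":[0,0,-5],"jaw":0.3},{"rotation":[0,0,10.6],"travel":[0,0,-5],"jaw":0.3}]'; python3 -m jog '[{"rotation":[0,0,10],"travel":[0,0,0],"jaw":0.3},{"rotation":[0,0,0],"travel":[0,0,0],"jaw":0.3}]'; python3 -c "
from h import *
print(bot.get_obs()['q'])
snap('scene','s1.png')"
```

```text
time: 3.2
ee_pos: [0.4877, -0.2088, 0.1703]
tcp_rot: [-90.0, 0.0, -15.1]
wrist_force: [-0.6, 0.3, -0.3]
opening: 0.0558
time: 4.2
ee_pos: [0.4877, -0.2088, 0.1301]
tcp_rot: [-90.0, 0.0, 69.7]
wrist_force: [-0.8, -0.3, -0.7]
opening: 0.0557
time: 4.45
ee_pos: [0.4877, -0.2088, 0.1303]
tcp_rot: [-90.0, 0.0, 79.3]
wrist_force: [0.2, -0.2, -0.8]
opening: 0.0552
[-2.31800599e+01  1.47980271e+00 -4.74844269e+00  8.37746367e+01
 -1.59810074e-03 -1.24640606e+01]
```

View pics/s1.png

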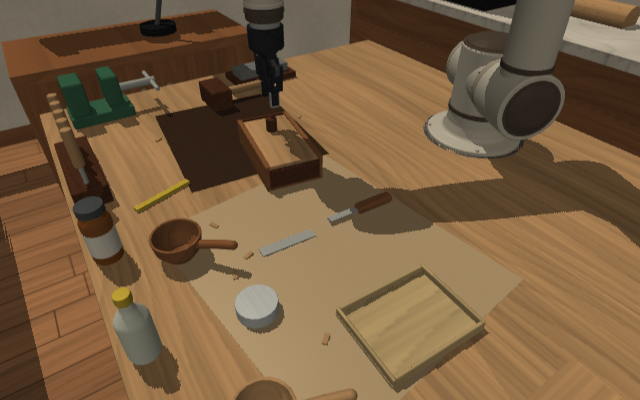

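The gripper is above the knob (272,125). I'll descend and grip.

```bash
python3 -m jog '[{"rotation":[0,0,0],"travel":[0,0,-20],"jaw":0.3},{"rotation":[0,0,0],"travel":[0,0,-20],"jaw":0.3},{"rotation":[0,0,0],"travel":[0,0,-15],"jaw":0.3},{"rotation":[0,0,0],"travel":[0,0,-10],"jaw":0.3},{"rotation":[0,0,0],"travel":[0,0,0],"jaw":-0.2},{"rotation":[0,0,0],"travel":[0,0,0],"jaw":-1},{"rotation":[0,0,0],"travel":[0,0,0],"jaw":-1},{"rotation":[0,0,0],"travel":[0,0,0],"jaw":-1}]' 20; python3 -m jog '[{"rotation":[0,0,0],"travel":[0,0,0],"jaw":-1}]' 30
```

```text
time: 5.5
ee_pos: [0.4879, -0.209, 0.0658]
tcp_rot: [-90.0, 0.0, 79.3]
wrist_force: [-1.4, -1.2, 2.1]
opening: 0.0253
time: 5.62
ee_pos: [0.4879, -0.209, 0.0659]
tcp_rot: [-90.0, 0.0, 79.3]
wrist_force: [-1.6, -0.8, 4.3]
opening: 0.0245
```

```bash
python3 -m jog '[{"rotation":[0,0,0],"travel":[2,10,0],"jaw":-1},{"rotation":[0,0,0],"travel":[3.6,20,0],"jaw":-1},{"rotation":[0,0,0],"travel":[3.7,20,0],"jaw":-1},{"rotation":[0,0,0],"travel":[3.7,20,0],"jaw":-1}]';python3 -m jog '[{"rotation":[0,0,0],"travel":[3.7,20,0],"jaw":-1},{"rotation":[0,0,0],"travel":[3.7,20,0],"jaw":-1},{"rotation":[0,0,0],"travel":[3.7,20,0],"jaw":-1},{"rotation":[0,0,0],"travel":[3.7,20,0],"jaw":-1},{"rotation":[0,0,0],"travel":[3.7,20,0],"jaw":-1},{"rotation":[0,0,0],"travel":[2,10,0],"jaw":-1},{"rotation":[0,0,0],"travel":[0,0,0],"jaw":-1}]'
```

```text
time: 6.12
ee_pos: [0.5004, -0.1382, 0.0659]
tcp_rot: [-90.0, 0.0, 79.3]
wrist_force: [-5.0, -1.1, 6.2]
opening: 0.0247
time: 7.0
ee_pos: [0.5201, -0.0273, 0.0658]
tcp_rot: [-89.9, -0.1, 79.4]
wrist_force: [-9.8, 3.0, 10.7]
opening: 0.0249
```

```bash
python3 -m jog '[{"rotation":[0,0,0],"travel":[-1,8,0],"jaw":-1},{"rotation":[0,0,0],"travel":[0.5,5,0],"jaw":-1},{"rotation":[0,0,0],"travel":[0,0,0],"jaw":-1}]';python3 -m jog '[{"rotation":[0,0,0],"travel":[0.5,3,0],"jaw":-1},{"rotation":[0,0,0],"travel":[0,0,0],"jaw":-1}]'
```

```text
time: 7.38
ee_pos: [0.5222, -0.0151, 0.0659]
tcp_rot: [-90.2, -0.1, 79.4]
wrist_force: [4.8, 0.5, 1.9]
opening: 0.0248
time: 7.62
ee_pos: [0.5224, -0.0142, 0.0659]
tcp_rot: [-90.2, 0.2, 79.3]
wrist_force: [3.0, -10.5, 2.0]
opening: 0.0254
```

```bash
python3 -m jog '[{"rotation":[0,0,0],"travel":[0.3,2,0],"jaw":-1},{"rotation":[0,0,0],"travel":[0,0,0],"jaw":-1}]'; python3 -m jog '[{"rotation":[0,0,0],"travel":[0,0,0],"jaw":0.2},{"rotation":[0,0,0],"travel":[0,0,0],"jaw":0.3},{"rotation":[0,0,0],"travel":[0,0,0],"jaw":0.3},{"rotation":[0,0,0],"travel":[0,0,15],"jaw":0.3},{"rotation":[0,0,0],"travel":[0,0,40],"jaw":0.3},{"rotation":[0,0,0],"travel":[0,0,40],"jaw":0.3},{"rotation":[0,0,0],"travel":[-60,0,10],"jaw":0.3},{"rotation":[0,0,0],"travel":[-60,0,0],"jaw":0.3}]';  python3 -m jog '[{"rotation":[0,0,0],"travel":[-60,0,0],"jaw":0.1},{"rotation":[0,0,0],"travel":[-40,0,0],"jaw":0.1},{"rotation":[0,0,0],"travel":[0,0,0],"jaw":0}]';python3 - <<'E'
from h import *
for c in['top','scene']:
    im=snap(c,c+'2.png')
    for n in ['long_stone','box_lid','stone_box']:
        for d in bot.trace(c,n)[:3]:
            r=cv2.minAreaRect(np.argwhere(d['mask'])[:,::-1].astype(np.float32)); print(c,n,d['score'],d['xy'],r)
    o={'top':(300,140),'scene':(200,60)}[c]
    cv2.imwrite(f'pics/z2_{c}.png',cv2.resize(im[o[1]:o[1]+150,o[0]:o[0]+200,::-1],None,fx=4,fy=4))
E
```

```text
time: 7.88
ee_pos: [0.5223, -0.014, 0.0659]
tcp_rot: [-90.2, 0.4, 79.2]
wrist_force: [2.7, -22.4, 3.1]
opening: 0.0248
time: 8.88
ee_pos: [0.4008, -0.0107, 0.172]
tcp_rot: [-90.1, -0.0, 79.4]
wrist_force: [-0.4, 0.1, 0.1]
opening: 0.0558
time: 9.25
ee_pos: [0.3001, -0.0107, 0.172]
tcp_rot: [-90.2, -0.0, 79.4]
wrist_force: [0.5, 0.1, 0.7]
opening: 0.0431
top long_stone 0.76 [397.3, 220.4] ((401.0460205078125, 218.01039123535156), (13.247118949890137, 39.898685455322266), 12.72435474395752)
top box_lid 0.86 [322.5, 205.0] ((322.0263671875, 201.56275939941406), (111.98650360107422, 59.71354293823242), 10.885526657104492)
top stone_box 0.76 [375.6, 210.1] ((374.6650695800781, 211.6201934814453), (220.3462371826172, 68.04234313964844), 10.244086265563965)
scene long_stone 0.69 [283.4, 156.1] ((283.0155029296875, 157.5865478515625), (6.433937072753906, 34.701072692871094), 79.87532806396484)
scene box_lid 0.84 [312.2, 191.8] ((313.51470947265625, 188.69119262695312), (87.80728149414062, 58.824012756347656), 59.03623962402344)
scene stone_box 0.79 [294.4, 168.7] ((293.06744384765625, 170.67477416992188), (144.63058471679688, 65.36393737792969), 54.865806579589844)
```

View pics/z2_top.png

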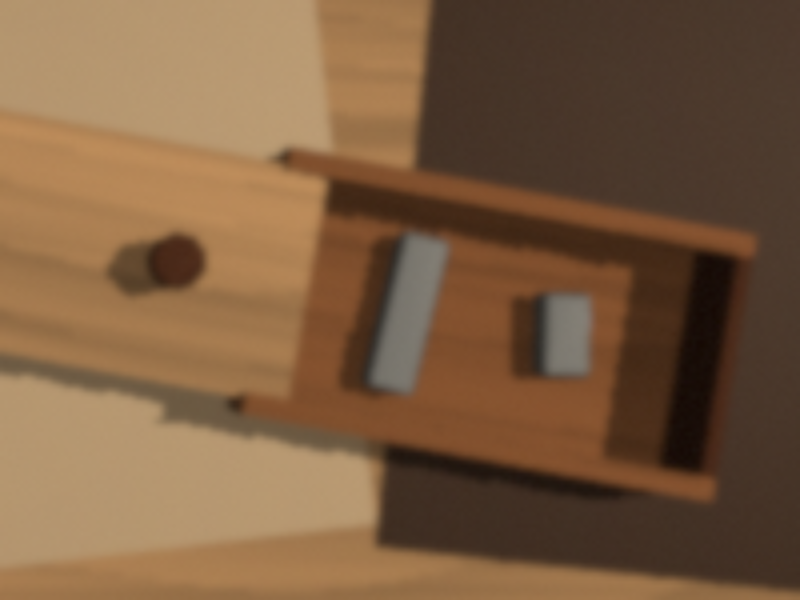

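View pics/z2_scene.png

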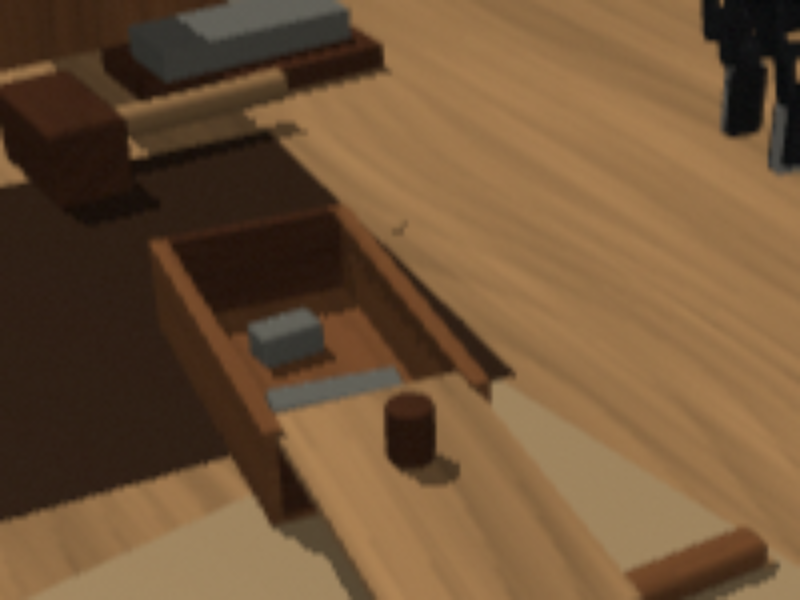

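The lid is open at its stop. The long stone is the one nearer the lid. In the top zoom its top-face corners are (408,232), (449,241), (413,392) and (372,383).

```bash
python3 - <<'E'
from h import *
np.set_printoptions(precision=4,suppress=True)
z=np.array([(408,234),(449,241),(413,392),(371,385)],float)
o=np.array((300,140))
P=np.array([ray('top',q/4+o-.375,.028) for q in z]); print(P,P.mean(0))
e=(P[0]+P[1]-P[2]-P[3])/2; f=(P[0]+P[3]-P[1]-P[2])/2
print(np.linalg.norm(e),np.linalg.norm(f),np.degrees(np.arctan2(e[1],e[0])),np.degrees(np.arctan2(f[1],f[0])))
bot.camera('top')
m=bot.trace('top','long_stone')[0]['mask']
r=fit({'top':m},[P.mean(0)[0]*100,P.mean(0)[1]*100,-2.2],.08,.024,.006,.028); print(np.array(r),np.degrees(r[2]))
# knob cross-check: knob measured centre when shut/open vs TCP
print(ray('top',(300+177/4,140+260/4),.091))
# scene check: top edge of stone
print(proj('scene',[*P.mean(0)[:2],.028]))
E
```

```text
[[ 0.5402 -0.1335  0.028 ]
 [ 0.537  -0.1541  0.028 ]
 [ 0.4616 -0.1362  0.028 ]
 [ 0.4649 -0.1151  0.028 ]] [ 0.5009 -0.1347  0.028 ]
0.07750224986443768 0.021107815616642538 -13.523601990663904 81.1242967769528
[ 0.5017 -0.136  -0.2116  0.1893] -12.125220846719984
[ 0.5233 -0.0128  0.091 ]
[282.988 155.729]
```

```bash
python3 -m jog '[{"rotation":[0,0,-1.3],"travel":[40,-25,0],"jaw":0},{"rotation":[0,0,-1],"travel":[45,-27,0],"jaw":0},{"rotation":[0,0,0],"travel":[45,-27,0],"jaw":0},{"rotation":[0,0,0],"travel":[41,-25,-10],"jaw":0},{"rotation":[0,0,0],"travel":[30,-20,-25],"jaw":0},{"rotation":[0,0,0],"travel":[0,0,-30],"jaw":0},{"rotation":[0,0,0],"travel":[0,0,-30],"jaw":0},{"rotation":[0,0,0],"travel":[0,0,0],"jaw":0}]'; python3 - <<'E'
from h import *
print(bot.get_obs()['wrist_force'])
for c in['top','scene']:
    im=snap(c,c+'3.png')
    o={'top':(300,140),'scene':(200,60)}[c]
    cv2.imwrite(f'pics/z3_{c}.png',cv2.resize(im[o[1]:o[1]+150,o[0]:o[0]+200,::-1],None,fx=4,fy=4))
E
```

```text
time: 10.75
ee_pos: [0.5011, -0.1345, 0.0728]
tcp_rot: [-89.7, -0.0, 77.0]
wrist_force: [-0.4, -0.5, 0.9]
opening: 0.0425
[-0.41707311 -0.51738227  0.90135285]
```

View pics/z3_scene.png

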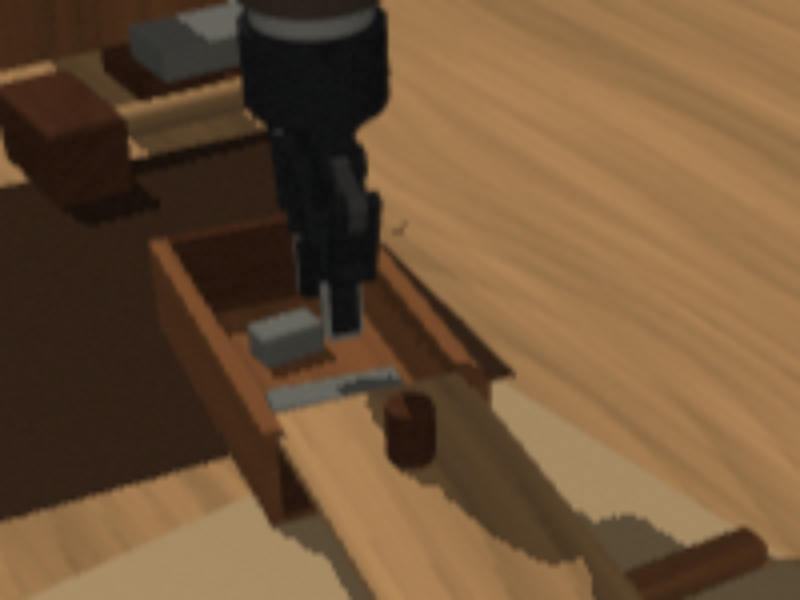

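View pics/z3_top.png

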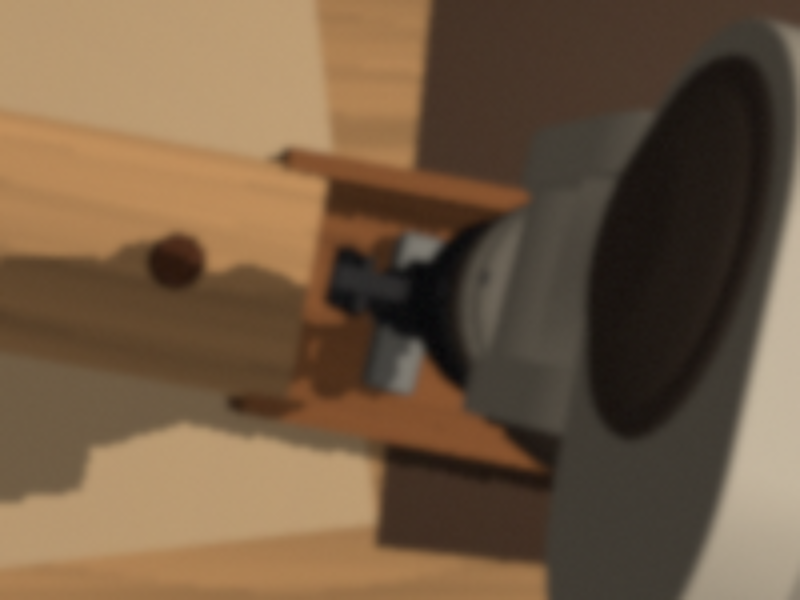

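The fingers straddle the stone and clear the lid edge, so I'll descend.

```bash
python3 -m jog '[{"rotation":[0,0,0],"travel":[0,-0.5,-18],"jaw":0},{"rotation":[0,0,0],"travel":[0,0,-15],"jaw":0},{"rotation":[0,0,0],"travel":[0,0,-10],"jaw":0},{"rotation":[0,0,0],"travel":[0,0,0],"jaw":0}]'; python3 -m jog '[{"rotation":[0,0,0],"travel":[0,0,-8],"jaw":0},{"rotation":[0,0,0],"travel":[0,0,-6],"jaw":0},{"rotation":[0,0,0],"travel":[0,0,-5],"jaw":0},{"rotation":[0,0,0],"travel":[0,0,0],"jaw":0}]'
```

```text
time: 11.35
ee_pos: [0.5018, -0.1351, 0.0312]
tcp_rot: [-89.9, -0.0, 77.1]
wrist_force: [-0.3, 0.2, -0.1]
opening: 0.0429
time: 11.85
ee_pos: [0.5022, -0.1353, 0.0129]
tcp_rot: [-90.0, 0.0, 77.0]
wrist_force: [0.6, -1.2, 0.5]
opening: 0.0427
```

```bash
python3 -m jog '[{"rotation":[0,0,0],"travel":[0,0,-2],"jaw":-0.2},{"rotation":[0,0,0],"travel":[0,0,0],"jaw":-0.5},{"rotation":[0,0,0],"travel":[0,0,0],"jaw":-1},{"rotation":[0,0,0],"travel":[0,0,0],"jaw":-1},{"rotation":[0,0,0],"travel":[0,0,0],"jaw":-1}]' 40; python3 -m jog '[{"rotation":[0,0,0],"travel":[0,0,5],"jaw":-1},{"rotation":[0,0,0],"travel":[0,0,10],"jaw":-1},{"rotation":[0,0,0],"travel":[0,0,15],"jaw":-1},{"rotation":[0,0,0],"travel":[0,0,25],"jaw":-1},{"rotation":[0,0,0],"travel":[0,0,25],"jaw":-1},{"rotation":[0,0,0],"travel":[0,0,25],"jaw":-1},{"rotation":[0,0,0],"travel":[0,0,20],"jaw":-1},{"rotation":[0,0,0],"travel":[0,0,0],"jaw":-1}]'; python3 - <<'E'
from h import *
for c in['scene']:
    im=snap(c,c+'4.png')
    o={'top':(300,140),'scene':(200,20)}[c]
    cv2.imwrite(f'pics/z4_{c}.png',cv2.resize(im[o[1]:o[1]+150,o[0]:o[0]+200,::-1],None,fx=4,fy=4))
E
```

```text
time: 12.48
ee_pos: [0.5026, -0.1353, 0.0114]
tcp_rot: [-90.0, 0.0, 77.0]
wrist_force: [-0.1, 0.0, 1.1]
opening: 0.0232
time: 13.48
ee_pos: [0.5034, -0.1356, 0.1387]
tcp_rot: [-90.2, 0.0, 77.0]
wrist_force: [0.2, 0.2, -1.7]
opening: 0.0232
```

View pics/z4_scene.png

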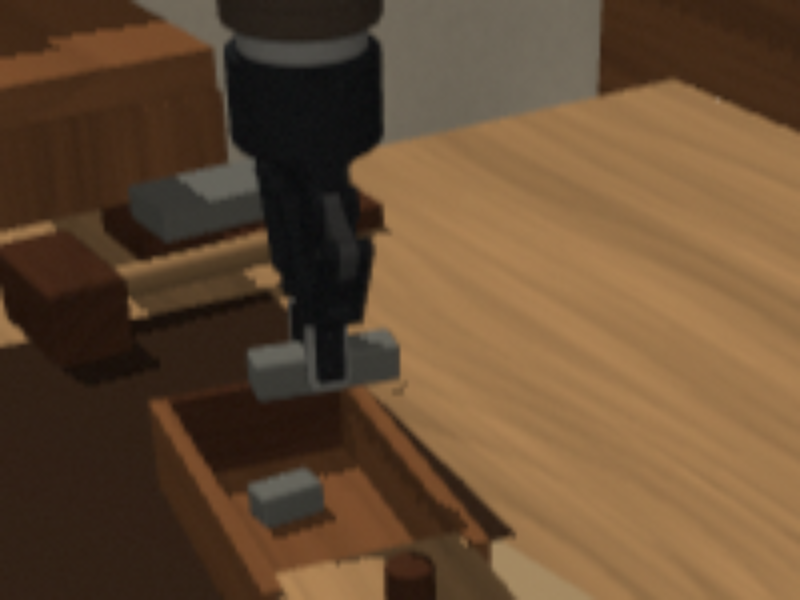

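The long stone is held level and the short one is still in the box. Next is the carry to the tray.

```bash
python3 -m jog '[{"rotation":[0,0,1.3],"travel":[5,25,5],"jaw":-1},{"rotation":[0,0,1.3],"travel":[5,40,5],"jaw":-1},{"rotation":[0,0,1.3],"travel":[5,45,0],"jaw":-1},{"rotation":[0,0,1.3],"travel":[5,45,0],"jaw":-1},{"rotation":[0,0,1.3],"travel":[5,45,0],"jaw":-1},{"rotation":[0,0,1.3],"travel":[5,45,0],"jaw":-1},{"rotation":[0,0,1.3],"travel":[5,45,0],"jaw":-1},{"rotation":[0,0,1.3],"travel":[5,45,0],"jaw":-1}]';python3 -m jog '[{"rotation":[0,0,0],"travel":[5,45,0],"jaw":-1},{"rotation":[0,0,0],"travel":[5,45,0],"jaw":-1},{"rotation":[0,0,0],"travel":[2,40,0],"jaw":-1},{"rotation":[0,0,0],"travel":[0,19,0],"jaw":-1},{"rotation":[0,0,0],"travel":[0,0,-20],"jaw":-1},{"rotation":[0,0,0],"travel":[0,0,-30],"jaw":-1},{"rotation":[0,0,0],"travel":[0,0,-20],"jaw":-1},{"rotation":[0,0,0],"travel":[0,0,0],"jaw":-1}]'; python3 - <<'E'
from h import *
for c in['scene','top']:
    im=snap(c,c+'5.png')
    o={'top':(60,120),'scene':(320,220)}[c]
    cv2.imwrite(f'pics/z5_{c}.png',cv2.resize(im[o[1]:o[1]+150,o[0]:o[0]+200,::-1],None,fx=4,fy=4))
E
```

```text
time: 14.52
ee_pos: [0.542, 0.2011, 0.1452]
tcp_rot: [-89.9, 0.0, 87.5]
wrist_force: [0.8, -0.3, -0.7]
opening: 0.0231
time: 15.52
ee_pos: [0.5534, 0.3475, 0.074]
tcp_rot: [-89.8, 0.1, 87.4]
wrist_force: [0.4, -0.1, -0.5]
opening: 0.0232
```

View pics/z5_scene.png

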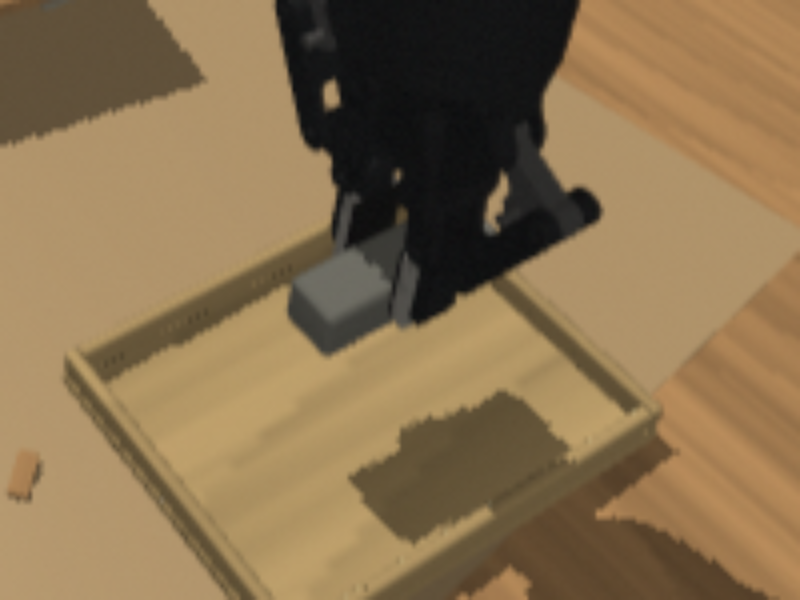

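View pics/z5_top.png

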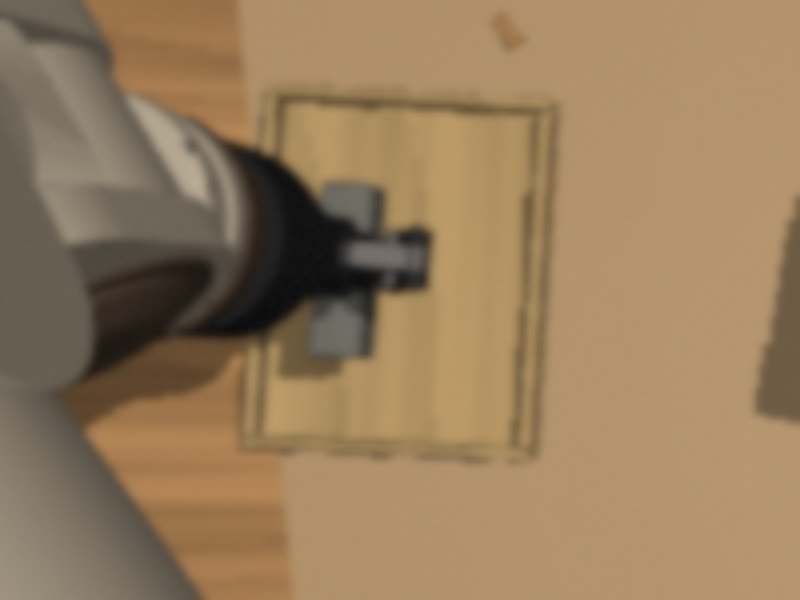

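The stone hovers over the tray. I'll lower it slowly and watch the force.

```bash
python3 -m jog '[{"rotation":[0,0,0],"travel":[0,0,-20],"jaw":-1},{"rotation":[0,0,0],"travel":[0,0,-20],"jaw":-1},{"rotation":[0,0,0],"travel":[0,0,-10],"jaw":-1},{"rotation":[0,0,0],"travel":[0,0,-6],"jaw":-1},{"rotation":[0,0,0],"travel":[0,0,-3],"jaw":-1},{"rotation":[0,0,0],"travel":[0,0,-1],"jaw":-1},{"rotation":[0,0,0],"travel":[0,0,0],"jaw":-1},{"rotation":[0,0,0],"travel":[0,0,0],"jaw":-1}]'
```

```text
time: 16.62
ee_pos: [0.5547, 0.3488, 0.0167]
tcp_rot: [-90.0, -0.0, 87.4]
wrist_force: [1.1, -1.0, -1.3]
opening: 0.023
```

```bash
python3 -m jog '[{"rotation":[0,0,0],"travel":[0,0,-1],"jaw":-1},{"rotation":[0,0,0],"travel":[0,0,0],"jaw":-1}]'
```

```text
time: 16.88
ee_pos: [0.5544, 0.3486, 0.0152]
tcp_rot: [-90.0, 0.0, 87.4]
wrist_force: [0.6, 0.8, -0.8]
opening: 0.0232
```

```bash
for i in 1; do python3 -m jog '[{"rotation":[0,0,0],"travel":[0,0,-1],"jaw":-1},{"rotation":[0,0,0],"travel":[0,0,-1],"jaw":-1},{"rotation":[0,0,0],"travel":[0,0,0],"jaw":-1}]'; python3 -m jog '[{"rotation":[0,0,0],"travel":[0,0,-1],"jaw":-1},{"rotation":[0,0,0],"travel":[0,0,0],"jaw":-1}]'; python3 -m jog '[{"rotation":[0,0,0],"travel":[0,0,-0.5],"jaw":-1},{"rotation":[0,0,0],"travel":[0,0,0],"jaw":-1}]'; done
```

```text
time: 17.25
ee_pos: [0.5544, 0.3486, 0.0131]
tcp_rot: [-90.0, 0.0, 87.4]
wrist_force: [0.4, -0.5, 0.0]
opening: 0.0231
time: 17.5
ee_pos: [0.5544, 0.3487, 0.0122]
tcp_rot: [-90.0, 0.0, 87.4]
wrist_force: [0.1, -0.2, -0.8]
opening: 0.0232
time: 17.75
ee_pos: [0.5545, 0.3487, 0.0117]
tcp_rot: [-90.0, 0.0, 87.4]
wrist_force: [-0.5, -0.0, -0.7]
opening: 0.0232
```

```bash
python3 -m jog '[{"rotation":[0,0,0],"travel":[0,0,-0.5],"jaw":-1},{"rotation":[0,0,0],"travel":[0,0,0],"jaw":-1}]'; python3 -m jog '[{"rotation":[0,0,0],"travel":[0,0,-0.4],"jaw":-1},{"rotation":[0,0,0],"travel":[0,0,0],"jaw":-1}]'
```

```text
time: 18.0
ee_pos: [0.5545, 0.3487, 0.0115]
tcp_rot: [-90.0, -0.0, 87.4]
wrist_force: [-0.7, -0.6, 1.1]
opening: 0.023
time: 18.25
ee_pos: [0.5545, 0.3487, 0.0115]
tcp_rot: [-90.0, -0.0, 87.5]
wrist_force: [-1.8, -0.6, 5.4]
opening: 0.0232
```

Contact: the force rose to 5 N and z stopped falling. I'll release and retreat.

```bash
python3 -m jog '[{"rotation":[0,0,0],"travel":[0,0,0],"jaw":-0.3},{"rotation":[0,0,0],"travel":[0,0,0],"jaw":0},{"rotation":[0,0,0],"travel":[0,0,0],"jaw":0},{"rotation":[0,0,0],"travel":[0,0,0],"jaw":0},{"rotation":[0,0,0],"travel":[0,0,10],"jaw":0},{"rotation":[0,0,0],"travel":[0,0,25],"jaw":0},{"rotation":[0,0,0],"travel":[0,0,50],"jaw":0},{"rotation":[0,0,0],"travel":[0,0,50],"jaw":0}]';python3 -m jog '[{"rotation":[0,0,0],"travel":[-40,-20,20],"jaw":0},{"rotation":[0,0,0],"travel":[-50,-30,0],"jaw":0},{"rotation":[0,0,0],"travel":[-50,-30,0],"jaw":0},{"rotation":[0,0,0],"travel":[-40,-30,0],"jaw":0},{"rotation":[0,0,0],"travel":[-40,-30,0],"jaw":0},{"rotation":[0,0,0],"travel":[0,0,0],"jaw":0},{"rotation":[0,0,0],"travel":[0,0,0],"jaw":0}]'; python3 - <<'E'
from h import *
snap('top','top6.png');snap('scene','scene6.png')
print(bot.trace('top','long_stone')[0]['xy'],bot.get_obs()['wrist_force'],bot.get_obs()['qd'])
E
```

```text
time: 19.25
ee_pos: [0.5543, 0.3486, 0.148]
tcp_rot: [-90.0, -0.0, 87.5]
wrist_force: [1.1, 0.5, -0.1]
opening: 0.0425
time: 20.12
ee_pos: [0.335, 0.209, 0.1668]
tcp_rot: [-90.1, -0.1, 87.4]
wrist_force: [0.6, 0.9, 0.1]
opening: 0.0426
[158.7, 188.8] [-0.08290208  0.13553918 -0.12822649] [ 0.11630577  0.32282709 -0.19963563  0.1837762   0.02509635  0.04118975]
```

View pics/top6.png

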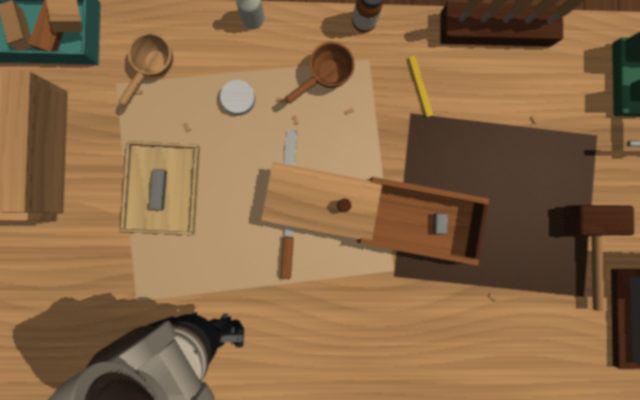

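View pics/scene6.png

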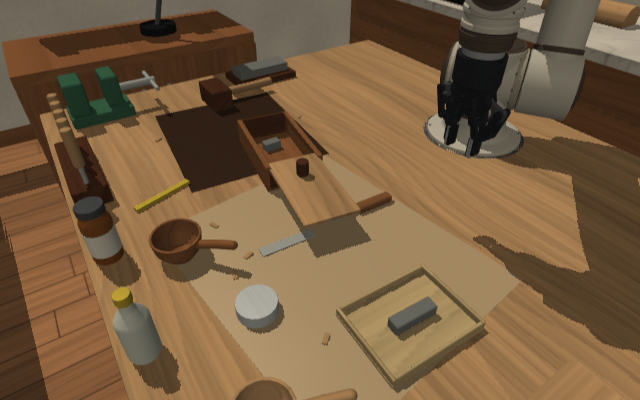

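The stone lies flat in the tray, at (158,189) in the top view and (412,316) in the scene view. The knob is still at (344,205), so the lid is open, and the short stone is at (441,224) inside the box.

```bash
python3 -c "
from workcell import bot
print(bot.job_done())"
```

```text
the job is handed in; nothing more can be done
None
```

The long sharpening stone is lying flat near the middle of the tray, the box is open, and I handed the job in at about 20 s of the 51 s allowed.

- **Lid:** I gripped the knob and slid it about 198 mm to its stop. Extra pushes there raised the resisting force to 22 N with almost no movement. In the last picture the knob is still at the open position.
- **Stone:** I lifted it from the box, carried it over the lid and lowered it until contact (about 5 N). I then released it and moved the arm clear.
- **Final pictures:** both cameras show the stone flat in the tray and the short stone still inside the box. The arm touches nothing, and wrist force was near zero.

**Checks that disagreed:**
- The separate box fits from the two cameras differed by about 4 mm and 2° in yaw.
- The silhouette fit of the stone in the box was weaker, and differed from its corner measurement by about 1.5 mm and 1.4°.
- During the slide there was a sideways force of about 10 N, which I eased by correcting the direction.

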